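# Spring open the drill case

## Task

Open the drill case, the longer and lower of the two grey cases on the bench: press down the release tab on its front so that the lid springs up by itself, then push the lid right over until it rests fully open, and leave it so. Only press and push, without gripping the lid; leave the other case shut and everything else standing where it is.

Things in the scene. Friction and masses are not known exactly. Their poses are not given: they have to be found in the camera images.
- drill_case: the long low case: grey steel box, 120 mm deep (x) by 200 mm wide (y) by 55 mm high to the rim, screwed to the bench, lid shut at the start. Origin: centre of its underside; its own -x is its front (release tab), its +x the hinge side, z up. Turned up to 0.3 rad either way from facing the robot.
- drill_lid (a joint): angle of its lid, rad: 0 shut and latched, about 0.42 when a lifter arm inside has raised it after the release, 1.95 fully open (leaning back against its stop). The hinge is nearly free: left before upright (1.57) the lid falls back to 0.42, beyond it it falls open by itself. Torque to lift it about 0.15 N m.
- drill_hinge (a point): the lid's hinge line at mid width: at the rear top edge of the case, 55 mm above the bench, 60 mm behind the case's centre; axes as the case's. Opening turns the front edge up and over to the rear.
- drill_lid_edge (a point): on the lid, middle of its front edge, on the underside, 120 mm from the hinge line; it moves with the lid. The lid is a flat panel 10 mm thick, 200 mm wide; fingers pressing on its upper and under face at once count as gripping it. A catch lip 24 mm wide and 6 mm long stands out from the middle of its front edge.
- drill_tab_pad (a point): the press point of the release tab: top face of the flat steel paddle (36 x 36 mm, 5 mm thick) that juts out level from the middle of the front, 34 mm in front of the case wall and about 30 mm above the bench. The paddle reaches 12 mm further out than this point. 22 mm nearer the case wall a hook plate 30 mm wide stands up to 10 mm above the rim and holds the lid down; its top tips outward by up to 11 mm as the tab is pressed.
- drill_tab (a joint): angle of the release tab, rad: 0 at rest, 0.3 pressed fully down (the pad goes down about 8 mm). The hook lets go of the lid at about 0.15 rad; about 2 N at the pad starts it moving, 4 N releases it and 6 N holds it fully down. The lid takes about 0.5 s to rise, and the tab springs back when let go.
- tap_case: the short tall case, to be left shut: 120 mm deep (x) by 110 mm wide (y) by 80 mm high, the same grey steel, latch and lid; origin and axes as the other. The two cases stand side by side, either one on the left.
- tap_lid (a joint): angle of the short case's lid, rad, 0 shut.
- tap_tab (a joint): angle of the short case's release tab, rad, 0 at rest; its paddle juts out as the other's, about 55 mm above the bench.
- deep_socket: bystander, loose: an upright steel socket, 26 mm across and 48 mm high, standing between the two cases; origin at the centre of its underside
- drill_chuck: bystander, loose: a dark steel drill chuck standing on its wide end, 42 mm across, 66 mm high; origin at the centre of its underside
- screw_jar: bystander, loose: a glass jar with a steel cap, 60 mm across, 85 mm high; origin at the centre of its underside
- bearing: bystander, loose: a steel ball-bearing ring lying flat, 62 mm across, 16 mm high; origin at the centre of its underside
- vee_block: bystander, loose: a steel vee block, 50 x 50 x 46 mm; origin at the centre of its underside
- spanner: bystander, loose: a spanner lying flat in front of the gap between the cases, 170 mm long; origin at its middle, underside
- taper_sleeve: bystander, loose: a steel taper sleeve standing upright behind the cases, 32 mm across, 85 mm high; origin at the centre of its underside
Things that resemble listed ones, but are neither listed nor needed, are in the scene too. Leave any blue or yellow look-alike of the tap_case alone.

How it is judged:
On the way, in this order (a step that is already met when the one before it is completed fails the run):
1. the drill case's release tab is pressed down (value of joint drill_tab above 0.12 rad).
2. its lid has sprung up by itself, with no finger on it (value of joint drill_lid between 0.35 and 0.6 rad and contact force between the fingers and drill_lid below 0.2 N), for 0.1 s.
At the end, for the whole second after the job is handed in: The drill case's lid rests open at more than 1.8 rad (its stop is at 1.95), still; its tab has sprung back (below 0.08 rad); the other case's lid (below 0.05 rad) and tab are as they were; every bystander is within 30 mm of its start (value of joint drill_lid between 1.8 and 2.1 rad and velocity of joint drill_lid between -0.1 and 0.1 rad/s and value of joint each of drill_tab, tap_tab below 0.08 rad and value of joint tap_lid below 0.05 rad and distance of each of deep_socket, drill_chuck, screw_jar, bearing, vee_block, spanner, taper_sleeve from where it was at the start of the episode below 0.03 m); the robot touches nothing.
It fails at once if the lid is gripped: fingers press on its under and upper face at once (contact force between the fingers and drill_lid_c1 above 1.5 N and contact force between the fingers and drill_lid_c2 above 1.5 N).
It fails at once if the other case is released or opened (value of joint tap_lid above 0.08 rad or value of joint tap_tab above 0.12 rad).
It fails at once if a bystander is lifted, or moved more than 30 mm (distance of any of deep_socket, drill_chuck, screw_jar, bearing, vee_block, spanner, taper_sleeve from where it was at the start of the episode above 0.03 m).
It also fails if it takes over 48 s, if anything falls off the work surface, if the arm or the gripper's body presses on something with over 40 N, if the wrist force passes 120 N, or if a joint passes its speed limit or range.

## Robot

A 6-joint arm with a two-finger parallel gripper is mounted at the origin on the work surface. World frame = base frame: x ahead of the robot, y to its left, z up, the work surface at z = 0. Lengths are in m, angles in rad, forces in N, time in s.
With the tool pointing down it reaches from about 0.35 to 0.975 m from the base axis. Payload 4.9 kg.
Tool frame: the origin (TCP) lies midway between the tips of the shut fingers; the grasp point (between the pads) lies ctrl.grip_depth behind it (ctrl.grip_depth is the distance from the TCP to the grasp point, in m); z points along the fingers, y is the line along which they close (so a half turn about z gives the same grasp; the last joint's range is limited). The gripper opens to 85 mm and grips with 20 to 120 N. Pads are 22 mm wide; open, the fingers measure 114 mm over their backs; the gripper's body (76 mm by 85 mm) begins 54 mm behind the grasp point. The pads swing forward as they close: fully open they stand 13 mm farther back than shut.
Start: joints at [1.11, 0.053, 1.613, -0, 1.476, -0.119], TCP at [0.209, 0.589, 0.231] pointing down, gripper open.
Joint ranges: [-3.01, 3.01], [-1.01, 2.22], [0.06, 2.58], [-1.02, 4.17], [0.09, 2.62], [-3.14, 3.14]. Speed limits (rad/s): [2.57, 2.57, 3.14, 3.14, 3.14, 3.14].

## Interface

Orientations are given as a rotation vector (axis times angle).
In Python, from station import ctrl, get_image, camera_model gives the robot as it stands. The module is installed in compiled form; this text tells all that it offers.
- The arm moves only by the shell command python3 -m crank 'ROWS' [FORCE]. ROWS is JSON, a list of rows, each a list of 7 numbers: the shift along the tool's x, y, z in mm, then the turn, a rotation vector about the tool's x, y, z in rad, then the opening, from -1 (shut) to 1 (fully open). A call has exactly 10 rows; each row shifts and turns the commanded pose from where the row before left it, along the tool's axes as they then stand; what a row does not reach is not made up. A row lasts 1/12 s, in which the tool goes at most 41.7 mm and 7.16 degrees, less where a joint would pass 70% of its speed; a pose out of reach is approached as far as the arm can. A call with a gripper value outside its range is refused whole. The fingers move at their own pace and stop on an object; FORCE is the grip in N (left out, the last holds). Time passes only in rows, so rows that do not move let the fingers close, or fill a call up. It gives the time, the measured TCP pose, the force, the opening and the grip force at its end, in the units of the state.
- ctrl.get_obs(): the state, without advancing time (a new reading comes with each control period).
- get_image(name): name is "scene" or "top" or "wrist"; returns the picture (480x640x3 uint8, red, green, blue); there is no depth.
- camera_model(name): a dict with "vertical_fov" (degrees; the focal length in pixels is half the picture's height over the tangent of half this angle, whatever the lens; pixels are square), "cx", "cy" (the principal point, pixels), "R" (3x3) and "t" (3): a world point X has camera coordinates R X + t; the wrist camera has in their place "hand_eye" (4x4, takes a point from camera to tool coordinates, whose origin is the TCP and whose axes are the flange's). Camera axes: x right, y down, z forward; pixel columns grow to the right and rows downward; lengths in m; the calibration is good to about 2 mm. The wrist camera is an equidistant fisheye: a pixel r from the principal point sees the ray r / f radians off the axis. A picture is of the moment at which its call begins: read the wrist's pose just before it. camera_model takes no time and is no camera call.
- ctrl.finish_job(): hands the job in; it is judged then, once.
The state is a dict: "t": time; "q": joint angles; "dq": joint speeds; "effort": joint torques, N m; "tool_pos": TCP position; "tool_rot": TCP orientation; "contact_force": force on the tool from outside, world axes, zero at the start; "wrist_torque": the same for the moment, N m; "opening": finger opening in m; "grip_force": force on a finger pad.
Only numpy, scipy, OpenCV 4.12 (cv2) and the standard library are available. Lean on these libraries where they do the work, as an engineer would, in place of code of your own. Each camera call takes 0.05 s, during which the arm holds its last target. There are 200 camera calls.

## Working session

There is one attempt and no reset: what is moved stays moved. The work goes in short steps, Python scripts to look and compute and a shell command to move; the robot and the scene stay as the last step left them, time stands still between calls to the robot, and variables do not carry over. Pictures are saved under pics/ and viewed, at most 10 in all, crops included, and the job is handed in when it is done.

```bash
mkdir -p pics; python3 - <<'E'
from station import ctrl,get_image,camera_model
import cv2
for n in("scene","top"):
    m=camera_model(n);print(n,m)
    cv2.imwrite(f"pics/{n}0.png",get_image(n)[:,:,::-1])
print(camera_model("wrist"));o=ctrl.get_obs();print(o["tool_pos"],o["tool_rot"],o["t"],ctrl.grip_depth)
E
```

```text
scene {'vertical_fov': 48.81945516260806, 'cx': 324.7982507655218, 'cy': 246.2725570136925, 'R': array([[-0.87477933,  0.48424946, -0.01623543],
       [ 0.32490913,  0.56142003, -0.76107924],
       [-0.35943731, -0.67105143, -0.64845571]]), 't': array([ 0.43457052, -0.12304306,  1.36811834])}
top {'vertical_fov': 43.73546919389357, 'cx': 311.478294273089, 'cy': 235.08549578964528, 'R': array([[ 0.00690535, -0.99996485, -0.0047553 ],
       [-0.98147462, -0.00586698, -0.19150232],
       [ 0.19146769,  0.0059896 , -0.98148064]]), 't': array([0.00928354, 0.54030596, 1.53846024])}
{'vertical_fov': 65.70646984690485, 'cx': 315.22623328886, 'cy': 239.23588226055526, 'hand_eye': array([[-2.89365096e-04, -9.64852380e-01, -2.62792315e-01,
         6.72760254e-02],
       [ 9.99998894e-01,  1.04138527e-04, -1.48346454e-03,
        -6.56704432e-05],
       [ 1.45869110e-03, -2.62792454e-01,  9.64851283e-01,
        -1.41762256e-01],
       [ 0.00000000e+00,  0.00000000e+00,  0.00000000e+00,
         1.00000000e+00]])}
[0.20921142 0.58834428 0.23020581] [-5.34174415e-01 -3.09527593e+00  2.74345645e-03] 0.1 0.0187
```

View pics/top0.png

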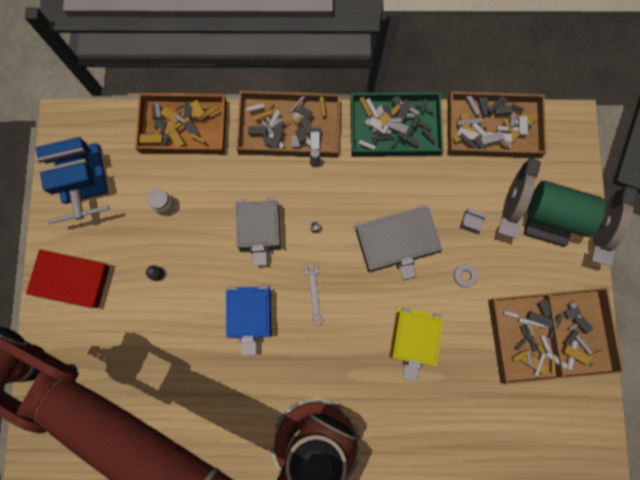

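View pics/scene0.png

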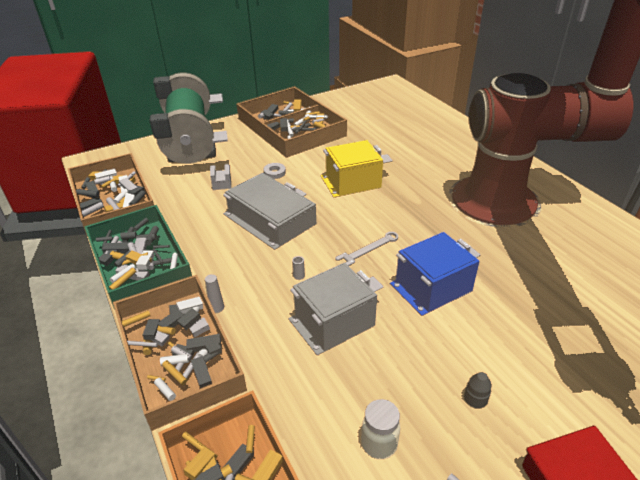

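The top view shows the drill case at about (399,238) with its paddle at (407,269). The tap case is at (258,225), the socket at (315,227), the spanner at (314,294) and the yellow look-alike at (417,337). I'll enlarge the drill case to get accurate corners.

```bash
python3 - <<'E'
import cv2,numpy as np
a=cv2.imread("pics/top0.png")[195:285,345:450];b=cv2.imread("pics/scene0.png")[165:255,215:325]
a=cv2.resize(a,(735,630)[:2],interpolation=2)[:, :];a=cv2.resize(a,None,fx=.54,fy=.54) if 0 else cv2.resize(cv2.imread("pics/top0.png")[200:285,350:445],(475,425),interpolation=2)
cv2.imwrite("pics/crop0.png",a)
E
```

```text
(no output)
```

View pics/crop0.png

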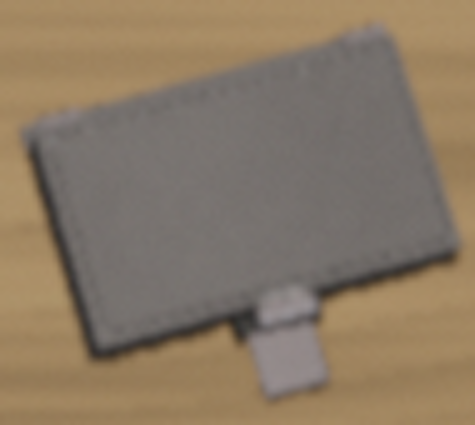

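```bash
cat > h.py <<'E'
import numpy as np
from station import camera_model
def ray(n,px,z):
    m=camera_model(n);f=240/np.tan(np.radians(m["vertical_fov"]/2))
    d=m["R"].T@np.array([(px[0]-m["cx"])/f,(px[1]-m["cy"])/f,1]);c=-m["R"].T@m["t"]
    return c+d*(z-c[2])/d[2]
E
python3 - <<'E'
from h import *
P=lambda x,y,z:ray("top",(x/5+349.6,y/5+199.6),z)
c=[P(30,135,.065),P(390,32,.065),P(455,248,.065),P(97,348,.065)]
for p in c:print(p)
RL,RR,FR,FL=c
print("w",np.linalg.norm(RL-RR),np.linalg.norm(FL-FR),"d",np.linalg.norm(RL-FL),np.linalg.norm(RR-FR))
v=(RL-RR)+(FL-FR);yaw=np.arctan2(-v[0],v[1]);ctr=sum(c)/4;print("yaw",yaw,"ctr",ctr)
e=np.array([np.cos(yaw),np.sin(yaw)]);print("pad pred",ctr[:2]-.094*e,"hinge",ctr[:2]+.06*e,"front edge pred",ctr[:2]-.106*e)
print("paddle end meas",P(299,388,.03))
for n,px,z in[("tap",(258,222),.09),("yel",(417,337),.08),("yelcorner",(436,365),.0),("yelTL",(401,308),.08),("yelTR",(442,316),.08),("bear",(466,276),.01),("vee",(473,221),.046),("sock",(315,225),.048),("sleeve",(315,140),.085),("spanA",(312,268),.0),("spanB",(318,322),.0)]:print(n,ray("top",px,z))
E
```

```text
[ 0.56130766 -0.10384229  0.065     ]
[ 0.61844956 -0.29577489  0.065     ]
[ 0.5020439  -0.32632183  0.065     ]
[ 0.44799337 -0.13795845  0.065     ]
w 0.20025812678352817 0.19596484730461777 d 0.1183386689623175 0.12034696962745772
yaw 0.284454991947636 ctr [ 0.53244862 -0.21597436  0.065     ]
pad pred [ 0.44222604 -0.242354  ] hinge [ 0.59003751 -0.1991363 ] front edge pred [ 0.43070826 -0.24572161]
paddle end meas [ 0.43202533 -0.24828914  0.03      ]
tap [0.56680481 0.15224643 0.09      ]
yel [ 0.27406689 -0.25582429  0.08      ]
yelcorner [ 0.20365011 -0.31740348  0.        ]
yelTL [ 0.34673189 -0.21701321  0.08      ]
yelTR [ 0.32716705 -0.32075907  0.08      ]
bear [ 0.43871612 -0.40383309  0.01      ]
vee [ 0.58249256 -0.41972725  0.046     ]
sock [0.56861587 0.00355772 0.048     ]
sleeve [0.79426163 0.00489936 0.085     ]
spanA [0.45922571 0.01103607 0.        ]
spanB [ 0.31382071 -0.00598302  0.        ]
```

The fit agrees with the given sizes: 200 x 119 mm, yaw 0.284, and the predicted paddle end is within 3 mm of the measured one. Next I need a helper that gives shifts and turns in tool axes.

```bash
cat >> h.py <<'E'
from scipy.spatial.transform import Rotation as Ro
from station import ctrl
np.set_printoptions(precision=3,suppress=True)
YAW=.284; C=np.array([.5324,-.2165,0]); RC=Ro.from_euler('z',YAW)
def world(x,y,z): return C+RC.apply([x/1e3,y/1e3,z/1e3])      # case mm -> world
def Rt(a):  # tool x = +e side, tool z tilted forward by a from straight down, tool y=-case y
    return RC*Ro.from_matrix(np.array([[np.cos(a),0,np.sin(a)],[0,-1,0],[np.sin(a),0,-np.cos(a)]]))
def go(p,R=None):
    o=ctrl.get_obs();Rc=Ro.from_rotvec(o["tool_rot"])
    print("t",o["t"],"case mm",1e3*RC.inv().apply(o["tool_pos"]-C),"q",np.array(o["q"]),"F",np.array(o["contact_force"]))
    print("shift mm",1e3*Rc.inv().apply(np.array(p)-o["tool_pos"]))
    if R is not None: print("turn",(Rc.inv()*R).as_rotvec(),"shift after turn",1e3*R.inv().apply(np.array(p)-o["tool_pos"]))
E
python3 -c "
from h import *
go([.45,.2,.28],Rt(.35))"
```

```text
t 0.1 case mm [-84.727 863.161 230.206] q [ 1.11   0.053  1.614  0.     1.476 -0.119] F [-0.292  0.451 -0.278]
shift mm [-357.01  -285.266  -49.367]
turn [-0.44   0.144  2.483] shift after turn [131.988 440.257  -4.829]
```

```bash
python3 -m crank '[[-32,-26,-5,0,0,0,-1],[-32,-26,-5,0,0,0,-1],[-32,-26,-5,0,0,0,-1],[-32,-26,-5,0,0,0,-1],[-32,-26,-5,0,0,0,-1],[-32,-26,-5,0,0,0,-1],[-32,-26,-5,0,0,0,-1],[-32,-26,-5,0,0,0,-1],[-32,-26,-5,0,0,0,-1],[-32,-26,-5,0,0,0,-1]]'
python3 -c "
from h import *
go(world(-140,0,160),Rt(.35))"
```

```text
t: 0.93
tool_pos: [0.4241, 0.2347, 0.2812]
tool_rot: [-0.534, -3.096, 0.0]
contact_force: [0.3, 0.0, 0.4]
opening: -0.0002
grip_force: 0.0
t 0.9333 case mm [ 22.501 463.466 281.199] q [ 0.352 -0.317  1.866  0.     1.593 -0.878] F [0.309 0.026 0.414]
shift mm [-139.663 -470.848  121.214]
turn [-0.439  0.142  2.483] shift after turn [-194.208  463.466   58.13 ]
```

```bash
python3 -m crank '[[-12,-38,3,0,0,0,-1],[-12,-38,3,0,0,0,-1],[-12,-38,3,0,0,0,-1],[-12,-38,3,0,0,0,-1],[-12,-38,3,0,0,0,-1],[-12,-38,3,0,0,0,-1],[-12,-38,3,0,0,0,-1],[-12,-38,3,0,0,0,-1],[-12,-38,3,0,0,0,-1],[-12,-38,3,0,0,0,-1]]'
python3 -m crank '[[0,0,0,-0.021,0.007,0.120,-1],[0,0,0,-0.021,0.007,0.120,-1],[0,0,0,-0.021,0.007,0.120,-1],[0,0,0,-0.021,0.007,0.120,-1],[0,0,0,-0.021,0.007,0.120,-1],[0,0,0,-0.021,0.007,0.120,-1],[0,0,0,-0.021,0.007,0.120,-1],[0,0,0,-0.021,0.007,0.120,-1],[0,0,0,-0.021,0.007,0.120,-1],[0,0,0,-0.021,0.007,0.120,-1]]'
python3 -c "
from h import *
go(world(-140,0,160),Rt(.35))"
```

```text
t: 1.77
tool_pos: [0.4087, -0.1635, 0.2509]
tool_rot: [0.535, 3.095, 0.0]
contact_force: [1.3, 1.1, -0.2]
opening: -0.0001
grip_force: 0.0
t: 2.6
tool_pos: [0.4093, -0.1615, 0.2508]
tool_rot: [-2.167, -2.207, -0.321]
contact_force: [-0.5, -1.1, 0.9]
opening: 0.0004
grip_force: 0.0
t 2.6 case mm [-102.772   87.256  250.776] q [-0.681 -0.452  2.026  0.209  1.581 -0.698] F [-0.549 -1.055  0.892]
shift mm [-107.649  -23.156   71.52 ]
turn [-0.229  0.075  1.277] shift after turn [-66.098  87.256  72.507]
```

```bash
python3 -m crank '[[0,0,0,-0.022,0.007,0.122,-1],[0,0,0,-0.022,0.007,0.122,-1],[0,0,0,-0.022,0.007,0.122,-1],[0,0,0,-0.022,0.007,0.122,-1],[0,0,0,-0.022,0.007,0.122,-1],[0,0,0,-0.022,0.007,0.122,-1],[0,0,0,-0.022,0.007,0.122,-1],[0,0,0,-0.022,0.007,0.122,-1],[0,0,0,-0.022,0.007,0.122,-1],[0,0,0,-0.022,0.007,0.122,-1]]'
python3 -c "
from h import *
go(world(-97,0,80),Rt(.35))"
```

```text
t: 3.43
tool_pos: [0.4092, -0.1616, 0.2507]
tool_rot: [-3.005, -0.519, -0.528]
contact_force: [0.4, -1.0, -0.6]
opening: -0.0001
grip_force: 0.0
t 3.4333 case mm [-102.895   87.256  250.663] q [-0.74  -0.625  2.154  0.301  1.44   0.476] F [ 0.35  -1.002 -0.555]
shift mm [-57.296  85.493 161.81 ]
turn [-0.008  0.004  0.057] shift after turn [-52.982  87.256 162.338]
```

```bash
python3 -m crank '[[0,0,0,-0.008,0.004,0.057,-1],[-6,10,18,0,0,0,-1],[-6,10,18,0,0,0,-1],[-6,10,18,0,0,0,-1],[-6,10,18,0,0,0,-1],[-6,10,18,0,0,0,-1],[-6,10,18,0,0,0,-1],[-6,10,18,0,0,0,-1],[-6,10,18,0,0,0,-1],[-5,7,18,0,0,0,-1]]'
python3 - <<'E'
from h import *
from station import get_image
import cv2
go(world(-97,0,40),Rt(.35))
a=get_image("wrist")[:,:,::-1];b=get_image("top")[180:300,330:460,::-1]
cv2.imwrite("pics/w1.png",np.hstack([cv2.resize(a,(480,360)),cv2.resize(b,(320,360),interpolation=2)]))
E
```

```text
t: 4.27
tool_pos: [0.4399, -0.244, 0.0797]
tool_rot: [-3.014, -0.44, -0.533]
contact_force: [-0.6, -0.2, -0.4]
opening: 0.0
grip_force: 0.0
t 4.2667 case mm [-96.526  -0.466  79.727] q [-0.831 -0.234  2.176  0.359  1.069  0.296] F [-0.598 -0.22  -0.389]
shift mm [-14.07   -0.51   37.154]
turn [-0.001 -0.     0.006] shift after turn [-14.068  -0.466  37.156]
```

View pics/w1.png

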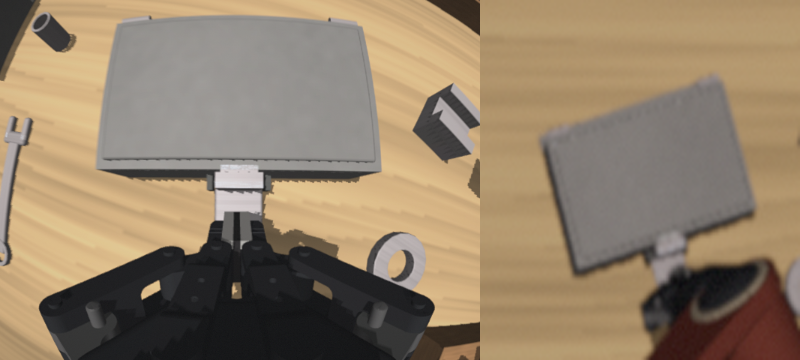

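The wrist view is aligned: the paddle is at (239,200) with the fingers at (237,230) on its centre line, and the lid is still shut. Pressing next.

```bash
python3 -m crank '[[-2,0,10,0,0,0,-1],[-2,0,10,0,0,0,-1],[-2,0,10,0,0,0,-1],[-2,0,9,0,0,0,-1],[-1,0,2,0,0,0,-1],[-1,0,2,0,0,0,-1],[-1,0,2,0,0,0,-1],[-1,0,2,0,0,0,-1],[0,0,0,0,0,0,-1],[0,0,0,0,0,0,-1]]'
python3 - <<'E'
from h import *
from station import get_image
import cv2
go(world(-90,0,25),Rt(.35))
cv2.imwrite("pics/w2.png",cv2.resize(get_image("wrist")[:,:,::-1],(480,360)))
E
```

```text
t: 5.2
tool_pos: [0.4449, -0.2424, 0.0331]
tool_rot: [-3.014, -0.44, -0.535]
contact_force: [0.6, -0.5, -0.6]
opening: 0.0001
grip_force: 0.0
t 5.2 case mm [-91.273  -0.337  33.066] q [-0.82  -0.143  2.19   0.382  0.967  0.262] F [ 0.553 -0.489 -0.635]
shift mm [-1.575 -0.344  8.012]
turn [-0.    -0.001  0.006] shift after turn [-1.57  -0.337  8.013]
```

View pics/w2.png

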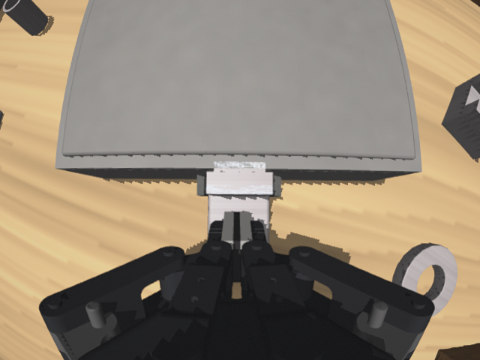

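The fingertips are at (237,225), just above the paddle. There's no contact force and the lid is shut, so I'll press a bit further.

```bash
python3 -m crank '[[-1,0,2,0,0,0,-1],[-1,0,2,0,0,0,-1],[0,0,2,0,0,0,-1],[-1,0,2,0,0,0,-1],[0,0,1,0,0,0,-1],[0,0,0,0,0,0,-1],[0,0,0,0,0,0,-1],[0,0,0,0,0,0,-1],[0,0,0,0,0,0,-1],[0,0,0,0,0,0,-1]]'
python3 - <<'E'
from h import *
from station import get_image
import cv2
go(world(-90,0,22),Rt(.35))
cv2.imwrite("pics/w3.png",cv2.resize(get_image("wrist")[:,:,::-1],(480,360)))
E
```

```text
t: 6.08
tool_pos: [0.4455, -0.2426, 0.0238]
tool_rot: [-3.015, -0.44, -0.536]
contact_force: [0.9, -1.2, 4.8]
opening: -0.0001
grip_force: 2.1
t 6.0833 case mm [-90.775  -0.685  23.807] q [-0.82  -0.124  2.191  0.388  0.947  0.252] F [ 0.917 -1.203  4.753]
shift mm [ 0.11  -0.686  1.963]
turn [ 0.    -0.001  0.006] shift after turn [ 0.109 -0.685  1.963]
```

View pics/w3.png

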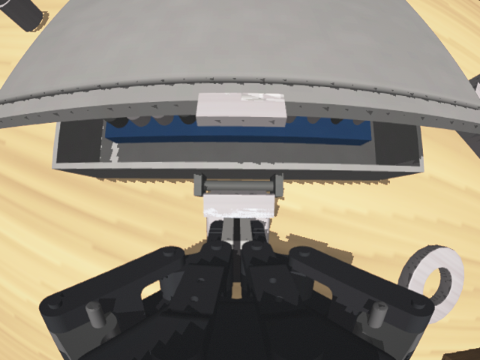

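The lid has sprung up; its catch lip is now at (240,108) and the tray is visible below it. I'll back off along the fingers.

```bash
python3 -m crank '[[3,0,-8,0,0,0,-1],[0,0,-12,0,0,0,-1],[-2,-4,-12,0,0,0,-1],[-4,-8,-12,0,0,0,-1],[-4,-8,-12,0,0,0,-1],[-4,-8,-12,0,0,0,-1],[0,-6,0,0,0,0,-1],[0,-6,0,0,0,0,-1],[0,0,0,0,0,0,-1],[0,0,0,0,0,0,-1]]'
python3 - <<'E'
from h import *
go(world(-85,40,80),Rt(.87))
E
```

```text
t: 6.97
tool_pos: [0.4009, -0.2125, 0.0823]
tool_rot: [-3.013, -0.441, -0.532]
contact_force: [-0.3, -0.2, 0.3]
opening: 0.0
grip_force: 0.0
t 6.9667 case mm [-125.074   40.652   82.328] q [-0.851 -0.39   2.289  0.354  1.117  0.293] F [-0.29  -0.198  0.257]
shift mm [36.846  0.923 15.916]
turn [-0.004  0.52   0.006] shift after turn [24.061  0.652 32.131]
```

```bash
python3 -m crank '[[17,0,-10,0,0,0,-1],[17,0,-10,0,0,0,-1],[0,0,0,0,0.104,0,-1],[0,0,0,0,0.104,0,-1],[0,0,0,0,0.104,0,-1],[0,0,0,0,0.104,0,-1],[0,0,0,0,0.104,0,-1],[0,0,0,0,0,0,-1],[0,0,0,0,0,0,-1],[0,0,0,0,0,0,-1]]'
python3 - <<'E'
from h import *
go(world(-85,40,78),Rt(.87))
go(world(-35,40,75))
E
```

```text
t: 7.8
tool_pos: [0.4256, -0.2065, 0.114]
tool_rot: [-2.717, -0.398, -1.26]
contact_force: [-0.1, -0.6, -0.5]
opening: -0.0
grip_force: 0.0
t 7.8 case mm [-99.738  39.541 114.025] q [-1.095 -0.447  2.422  0.949  1.176 -0.209] F [-0.093 -0.576 -0.549]
shift mm [-17.983  -0.412  34.52 ]
turn [-0.004  0.001  0.005] shift after turn [-18.031  -0.459  34.495]
t 7.8 case mm [-99.738  39.541 114.025] q [-1.095 -0.447  2.422  0.949  1.176 -0.209] F [-0.093 -0.576 -0.549]
shift mm [12.018 -0.111 74.631]
```

```bash
python3 -m crank '[[-6,0,11,0,0,0,-1],[-6,0,11,0,0,0,-1],[-6,0,12,0,0,0,-1],[6,0,8,0,0,0,-1],[6,0,8,0,0,0,-1],[6,0,8,0,0,0,-1],[5,0,7,0,0,0,-1],[5,0,7,0,0,0,-1],[0,0,0,0,0,0,-1],[0,0,0,0,0,0,-1]]'
python3 - <<'E'
from h import *
from station import get_image
import cv2
go(world(-16,40,105))
a=get_image("wrist")[:,:,::-1];b=get_image("scene")[140:270,200:370,::-1]
cv2.imwrite("pics/w4.png",np.hstack([cv2.resize(a,(400,300)),cv2.resize(b,(392,300),interpolation=2)]))
E
```

```text
t: 8.63
tool_pos: [0.4848, -0.1882, 0.0754]
tool_rot: [-2.715, -0.4, -1.263]
contact_force: [0.5, 0.5, -0.1]
opening: 0.0001
grip_force: 0.0
t 8.6333 case mm [-37.753  40.465  75.393] q [-0.927 -0.253  2.363  1.044  0.978 -0.247] F [ 0.466  0.469 -0.097]
shift mm [36.654  0.692 -2.455]
```

View pics/w4.png

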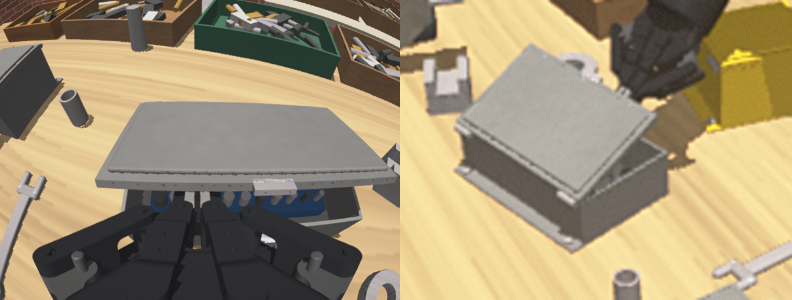

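The fingers are at about (200,210), under the lid edge and left of the catch lip at (272,185), touching nothing. Now I'll sweep the lid up along its arc.

```bash
python3 -m crank '[[7,0,0,0,0,0,-1],[7,0,0,0,0,0,-1],[7,0,-1,0,0,0,-1],[8,0,-1,0,0,0,-1],[8,0,0,0,0,0,-1],[7,0,1,0,0,0,-1],[7,0,1,0,0,0,-1],[7,0,1,0,0,0,-1],[6,0,1,0,0,0,-1],[0,0,0,0,0,0,-1]]'
python3 - <<'E'
from h import *
go(world(66,40,135))
E
```

```text
t: 9.57
tool_pos: [0.5263, -0.1763, 0.1241]
tool_rot: [-2.715, -0.4, -1.265]
contact_force: [-0.7, -1.3, 0.1]
opening: 0.0002
grip_force: 0.4
t 9.5667 case mm [  5.441  40.322 124.125] q [-0.823 -0.288  2.292  0.999  0.954 -0.08 ] F [-0.705 -1.257  0.117]
shift mm [47.285  0.776 39.361]
```

```bash
python3 -m crank '[[6,0,3,0,0,0,-1],[6,0,3,0,0,0,-1],[6,0,3,0,0,0,-1],[6,0,4,0,0,0,-1],[6,0,5,0,0,0,-1],[6,0,5,0,0,0,-1],[5,0,5,0,0,0,-1],[4,0,5,0,0,0,-1],[4,0,6,0,0,0,-1],[0,0,0,0,0,0,-1]]'
python3 - <<'E'
from h import *
from station import get_image
import cv2
go(world(66,40,135))
a=get_image("wrist")[:,:,::-1];b=get_image("scene")[140:270,200:370,::-1]
cv2.imwrite("pics/w5.png",np.hstack([cv2.resize(a,(400,300)),cv2.resize(b,(392,300),interpolation=2)]))
E
```

```text
t: 10.4
tool_pos: [0.5849, -0.1582, 0.135]
tool_rot: [-2.715, -0.399, -1.263]
contact_force: [-0.6, -0.3, -0.9]
opening: -0.0002
grip_force: 0.0
t 10.4 case mm [ 66.772  41.238 135.01 ] q [-0.693 -0.193  2.194  1.     0.858  0.006] F [-0.625 -0.288 -0.902]
shift mm [-0.511  1.232 -0.589]
```

View pics/w5.png

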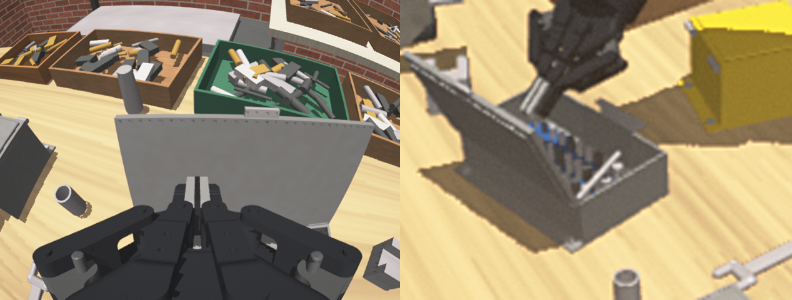

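The lid leans back past upright, and in the scene crop the fingers are clear of it. I'll retreat along the tool axis and check once more.

```bash
python3 -m crank '[[0,0,-10,0,0,0,-1],[0,0,-15,0,0,0,-1],[0,0,-15,0,0,0,-1],[0,0,-15,0,0,0,-1],[0,0,-15,0,0,0,-1],[0,0,-15,0,0,0,-1],[0,0,-10,0,0,0,-1],[0,0,0,0,0,0,-1],[0,0,0,0,0,0,-1],[0,0,0,0,0,0,-1]]'
python3 - <<'E'
from h import *
from station import get_image
import cv2
go(world(0,40,200))
a=get_image("wrist")[:,:,::-1];b=get_image("scene")[100:350,190:440,::-1]
cv2.imwrite("pics/w6.png",np.hstack([cv2.resize(a,(400,300)),cv2.resize(b,(400,400),interpolation=2)[:300]]))
E
```

```text
t: 11.33
tool_pos: [0.5143, -0.1793, 0.1957]
tool_rot: [-2.715, -0.397, -1.262]
contact_force: [0.6, 0.9, 0.7]
opening: 0.0001
grip_force: 0.0
t 11.3333 case mm [ -6.959  40.763 195.671] q [-0.851 -0.437  2.266  0.909  1.077  0.073] F [0.582 0.916 0.675]
shift mm [7.792 0.806 2.526]
```

View pics/w6.png

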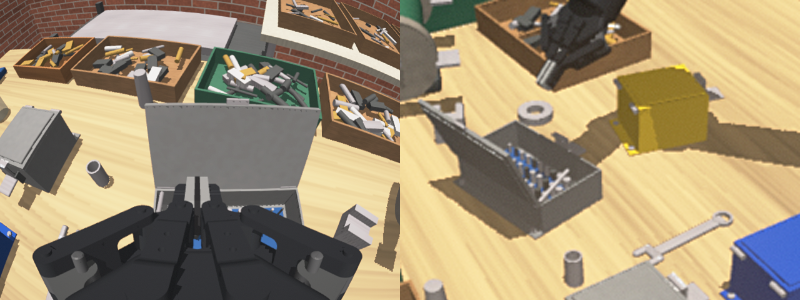

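The lid rests open at about (490,150) in the scene crop. The arm is clear, and the other case and the bystanders haven't moved.

```bash
python3 -c "
from station import ctrl
print(ctrl.finish_job())"
```

```text
the job is handed in; nothing more can be done
None
```

I pressed the drill case's tab, its lid sprang up by itself, and I pushed it over to rest fully open; in the last pictures the other case was shut and the bystanders unmoved, and the job was handed in at about 11.4 s with no verdict returned.

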